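# Tighten the bench chuck on the sharpening stone

### The arm

A 6-joint arm with a two-finger parallel gripper is mounted at the origin on the work surface. World frame = base frame: x ahead of the robot, y to its left, z up, the work surface at z = 0. Lengths are in mm, angles in rad, forces in N, time in s.
With the tool pointing down it reaches from about 300 to 775 mm from the base axis. Payload 14.6 kg.
Tool frame: the origin (TCP) lies between the finger pads; the fingertips stand 19 mm ahead of it and the grasp point (between the pads) is the TCP; x points along the fingers, z is the direction in which the jaws open and shut, and the axes are right-handed (so a half turn about x gives the same grasp; the last joint's range is limited). The gripper opens to 85 mm and grips with 20 to 120 N. Pads are 22 mm wide; open, the fingers measure 114 mm over their backs; the gripper's body (76 mm by 85 mm) begins 54 mm behind the grasp point. The pads swing forward as they close: fully open they stand 13 mm farther back than shut.
Start: joints at [1.279, 0.3, 1.521, -0, 1.321, -0.067], TCP at [122.599, 536.152, 250.281] pointing down, gripper open.
Joint ranges: [-3.03, 3.03], [-0.79, 2.21], [0.23, 2.52], [-1.04, 4.18], [0, 3.07], [-2.55, 2.55]. Speed limits (rad/s): [2.22, 2.22, 2.57, 3.14, 3.14, 3.14].

### API

Orientations are given as a unit quaternion [x, y, z, w].
In Python, from station import r gives the robot as it stands.
- The arm moves only by the tool apply_moves, never from a script. Its argument "motion" is a list of rows, each an object of numbers: "x", "y", "z": the shift along the tool's x, y, z in mm; "wx", "wy", "wz": the turn, a rotation vector about the tool's x, y, z in rad. A call has 1 to 20 rows; each row shifts and turns the commanded pose from where the row before left it, along the tool's axes as they then stand; what a row does not reach is not made up. A row lasts 1/12 s, in which the tool goes at most 41.7 mm and 7.16 degrees, less where a joint would pass 70% of its speed; a pose out of reach is approached as far as the arm can. A call with a gripper value outside its range is refused whole. "jaw" is the opening, from 0 (shut) to 1 (fully open), set as the call begins (left out, the last holds). The fingers move at their own pace and stop on an object; "force" is the grip in N (left out, the last holds). Time passes only in rows, so rows that do not move let the fingers close. It gives the time, the measured TCP pose, the force and the opening at its end, in the units of the state.
- r.state(): the state, without advancing time (a new reading comes with each control period).
- r.get_image(name): name is "scene" or "top" or "wrist"; returns a dict with "color" (384x512x3 uint8, blue, green, red), "fx", "fy", "cx", "cy" (pixels), "R" (3x3) and "t" (3): a world point X has camera coordinates R X + t; the wrist camera has in their place "tool_from_camera" (4x4, takes a point from camera to tool coordinates, whose origin is the TCP and whose axes are the tool frame's). Camera axes: x right, y down, z forward; pixel columns grow to the right and rows downward; lengths in mm; the calibration is good to about 2 mm. The wrist camera is an equidistant fisheye: a pixel r from the principal point sees the ray r / f radians off the axis. A picture is of the moment at which its call begins: read the wrist's pose just before it. There is no depth.
- r.sign_off(): hands the job in, once; it reports no verdict.
The state is a dict: "time_s": time; "joint_positions": joint angles; "qvel": joint speeds; "joint_torque": joint torques, N m; "tool_pos": TCP position; "ee_rot": TCP orientation; "wrist_force": force on the tool from outside, world axes, zero at the start; "wrist_torque": the same for the moment, N m; "finger_gap": opening from 0.0 (shut) to 1.0 (fully open).
Only numpy, scipy, OpenCV 4.12 (cv2) and the standard library are available. Lean on these libraries where they do the work, as an engineer would, in place of code of your own. Each camera call takes 0.05 s, during which the arm holds its last target.

### The job

Two alike bench chucks stand on the sterilisation-room counter; in one of them a small sharpening stone stands loose. Turn that chuck's knurled sleeve clockwise (seen from above) until it stops and its three jaws hold the stone's shank upright in the middle, then let go. Leave the sleeve of the empty chuck as it is.

Things in the scene. Friction and masses are not known exactly. Their poses are not given: they have to be found in the camera images.
- stone_chuck: Chuck holding the stone, fixed upright. Origin: centre of its foot's underside, on the counter; z up, the chuck's axis. Grey foot 90 mm across, 18 high; column 34 across up to z 45. Knurled round steel sleeve 44 across, z 45 to 80, turns about the axis: grip it across from above, any yaw, at z 65 to 70. Three dark jaws in its mouth reach z 85. Its empty twin stands 160 mm or more away.
- stone_sleeve (a joint): Turn of that chuck's sleeve, rad: 0 fully open, grows clockwise seen from above. Three jaws geared to it (4 mm inward per rad) meet the shank at about 0.9; then it turns harder to a stop at 1.1, and eases back to about 1.02 when let go. Starts between 0 and 0.25. Stiff (0.12 N m: grip firmly); stays where it is left.
- stone: Sharpening stone standing loose between the open jaws, 50 g: steel shank 12 mm across, 44 long, with a pale stone wheel 20 across, 14 high on top. Origin: centre of the shank's foot, on the chuck's inner floor 45 mm above the chuck's origin; z along the shank. Its top, 58 mm up, is 23 mm above the sleeve's top, between the fingers when the sleeve is gripped.
- spare_sleeve (a joint): Turn of the empty chuck's sleeve in rad, same meaning; starts between 0.13 and 0.25 and is to be left as it is.
Not all that is in view belongs to the job. Leave any orange or purple look-alike of the stone_chuck alone.

How it is judged (in metres and radians):
At the end, for the whole second after the job is handed in: The sleeve of the chuck with the stone is turned to 0.93 rad or more, its jaws press on the stone (over 2 N), and the stone stands still in the chuck, within 7 degrees of upright and 4 mm of the middle (value of joint stone_sleeve above 0.93 rad and contact force between stone_chuck and stone above 2 N and angle between stone's own z axis and vertical below 0.12 rad and horizontal distance between stone and stone_chuck below 0.004 m and linear speed of stone below 0.02 m/s); the robot touches nothing.
It fails at once if the empty chuck's sleeve is turned by more than about 0.1 rad (to over 0.38 or under 0.03 rad) (value of joint spare_sleeve above 0.38 rad or value of joint spare_sleeve below 0.03 rad).
It also fails if it takes over 30 s, if anything falls off the work surface, if the arm or the gripper's body presses on something with over 40 N, if the wrist force passes 120 N, or if a joint passes its speed limit or range.

## Working session

There is one attempt and no reset: what is moved stays moved. The work goes in short steps, Python scripts to look and compute and a tool call to move; the robot and the scene stay as the last step left them, time stands still between calls to the robot, and variables do not carry over. Pictures are saved under pics/ and viewed, and the job is handed in when it is done.

Besides the shell and the picture viewer there is one more tool, called after ">>>" as a command line: name --argument value ..., lists and objects as JSON in quotes. apply_moves: Moves the arm, as the interface text tells. Its arguments: {"type":"object","properties":{"motion":{"type":"array","items":{"type":"object","properties":{"x":{"type":"number"},"y":{"type":"number"},"z":{"type":"number"},"wx":{"type":"number"},"wy":{"type":"number"},"wz":{"type":"number"}}}},"jaw":{"type":"number"},"force":{"type":"number"}},"required":["motion"]}

```bash
mkdir -p pics; ls
cat > h.py <<'E'
import numpy as np, cv2, json
from station import r
def save(n,tag):
    s=r.state(); im=r.get_image(n); cv2.imwrite(f'pics/{tag}.png',im['color'])
    import pickle; pickle.dump((s,im),open(f'pics/{tag}.pkl','wb')); return s,im
E
python3 - <<'E'
from h import *
for n in ['scene','top','wrist']:
    s,im=save(n,n+'0'); print(n,{k:np.round(v,3).tolist() for k,v in im.items() if k!='color'})
print({k:np.round(v,3).tolist() for k,v in s.items()})
a=[cv2.imread(f'pics/{n}0.png') for n in ['scene','top']]
E
```

```text
pics
scene {'fx': 357.067, 'fy': 357.067, 'cx': 254.124, 'cy': 200.128, 'R': [[-0.379, 0.925, -0.016], [0.679, 0.266, -0.684], [-0.628, -0.27, -0.73]], 't': [135.681, -324.498, 1095.126]}
top {'fx': 446.754, 'fy': 446.754, 'cx': 253.83, 'cy': 194.492, 'R': [[0.017, -1.0, 0.004], [-0.991, -0.018, -0.135], [0.135, -0.002, -0.991]], 't': [36.265, 547.226, 1020.534]}
wrist {'fx': 297.319, 'fy': 297.319, 'cx': 249.347, 'cy': 189.15, 'tool_from_camera': [[-0.001, -0.325, 0.946, -124.032], [-0.001, -0.946, -0.325, 83.91], [1.0, -0.001, 0.0, -0.196], [0.0, 0.0, 0.0, 1.0]]}
{'time_s': 0.1, 'joint_positions': [1.279, 0.3, 1.522, -0.0, 1.321, -0.067], 'qvel': [-0.002, -0.002, -0.002, -0.001, 0.001, 0.001], 'joint_torque': [-0.0, -54.437, -36.238, -0.0, 0.003, 0.0], 'tool_pos': [122.547, 535.98, 249.788], 'ee_rot': [-0.441, 0.553, 0.441, 0.553], 'wrist_force': [-0.82, -0.34, 0.499], 'wrist_torque': [-0.023, 0.024, -0.049], 'finger_gap': 0.999}
```

View pics/scene0.png

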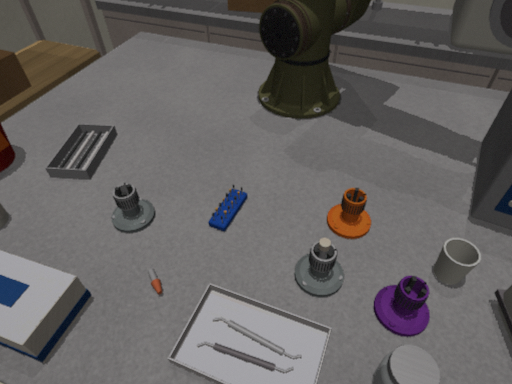

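View pics/top0.png

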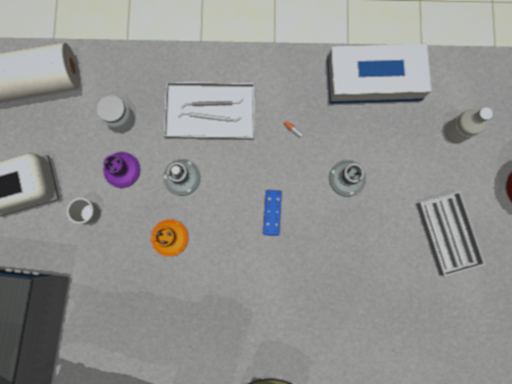

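View pics/wrist0.png

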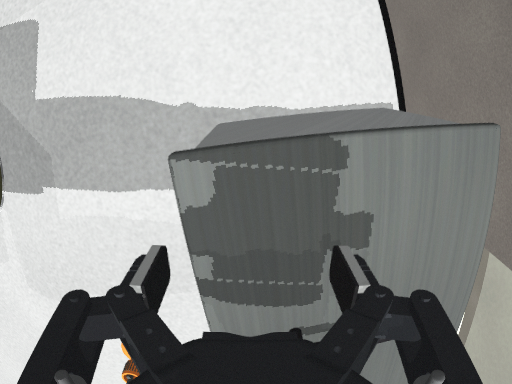

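Candidates: the grey chuck with a pale wheel (scene 320,265; top 180,177), the empty grey one (scene 130,205; top 348,178), and the orange and purple look-alikes. The grey one with the pale wheel fits the description. I'll enlarge crops to confirm it.

Run:
```python
import cv2,numpy as np
a=cv2.imread('pics/scene0.png')[225:305,280:360]; b=cv2.imread('pics/top0.png')[137:217,140:220]
cv2.imwrite('pics/crop0.png',np.hstack([cv2.resize(x,(400,400),interpolation=cv2.INTER_CUBIC) for x in (a,b)]))
```

```text
(no output)
```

View pics/crop0.png

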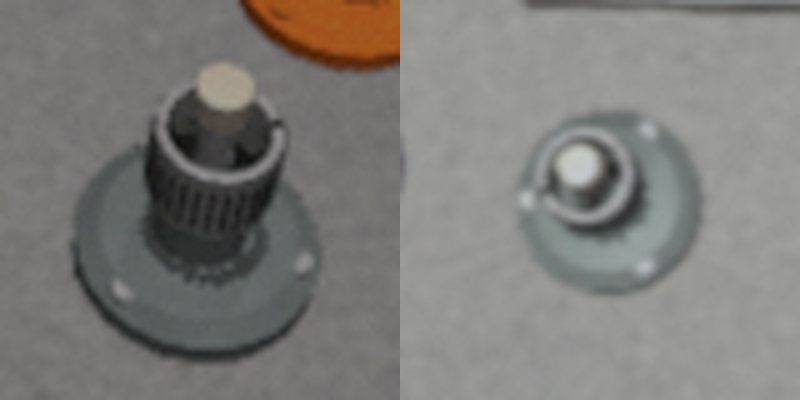

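The crop confirms it: grey foot, steel sleeve and a pale wheel standing in the mouth. The ring centre is at about scene (323.4, 251.0) and top (177.0, 172.6). The wheel top is at about (325, 242) and (175.8, 169.6).

```bash
cat >> h.py <<'E'
import pickle
def load(t): return pickle.load(open(f'pics/{t}.pkl','rb'))
def ray(im,u,v):
    R,t=np.array(im['R']),np.array(im['t']); d=R.T@np.array([(u-im['cx'])/im['fx'],(v-im['cy'])/im['fy'],1]); return -R.T@t,d/np.linalg.norm(d)
def ray_w(s,im,u,v):
    from scipy.spatial.transform import Rotation as Ro
    dx,dy=u-im['cx'],v-im['cy']; rr=np.hypot(dx,dy); th=rr/im['fx']
    d=np.array([dx/rr*np.sin(th),dy/rr*np.sin(th),np.cos(th)]); T=np.array(im['tool_from_camera']); Q=Ro.from_quat(s['ee_rot']).as_matrix()
    return np.array(s['tool_pos'])+Q@T[:3,3],Q@T[:3,:3]@d
def tri(rays):
    A=sum(np.eye(3)-np.outer(d,d) for o,d in rays); b=sum((np.eye(3)-np.outer(d,d))@o for o,d in rays)
    p=np.linalg.solve(A,b); return p,[np.linalg.norm((np.eye(3)-np.outer(d,d))@(p-o)) for o,d in rays]
def onz(rd,z): o,d=rd; return o+d*(z-o[2])/d[2]
E
python3 - <<'E'
from h import *
_,S=load('scene0');_,T=load('top0')
for n,a,b in [('ring',(323.4,251),(177,172.6)),('wheel',(325,242),(175.8,169.6))]:
    print(n,tri([ray(S,*a),ray(T,*b)]))
# foot by mask: greenish grey, ellipse of contour in top
for nm,im,c in (('s',S,(319,273)),('t',T,(182,177))):
    I=im['color'].astype(int); 
    print(nm,I[c[1]+5,c[0]+8],I[c[1]+30,c[0]+25])
    m=((I[...,1]-I[...,2])>6).astype(np.uint8); n,l,st,ce=cv2.connectedComponentsWithStats(m)
    for i in range(1,n):
        if st[i,4]>150: print(st[i],ce[i], onz(ray(im,st[i,0]+st[i,2]/2-.5,st[i,1]+st[i,3]/2-.5),16))
E
```

```text
ring (array([589.55403777, 224.1236489 ,  70.90996073]), [np.float64(0.1654070932939276), np.float64(0.16540709329390668)])
wheel (array([591.17585561, 223.02794831,  98.24279159]), [np.float64(0.8621834699749712), np.float64(0.8621834699750597)])
s [60 61 58] [114 114 117]
[495 185  17  30 251] [505.17131474 202.68924303] [279.49063754 541.70599098  16.        ]
[209 189  38  42 735] [227.40272109 209.86802721] [520.54408065   5.89038994  16.        ]
[  0 275  29  32 582] [ 10.33161512 290.24570447] [ 832.63263716 -264.57466213   16.        ]
[  0 288  91  74 646] [ 57.27399381 329.41021672] [ 860.17667321 -166.3002905    16.        ]
t [156 159 148] [152 153 153]
[357  59  49  19 791] [380.90012642  67.98103666] [ 876.12389962 -268.18295825   16.        ]
[330  98  94   5 211] [375.12322275 100.17061611] [ 792.23678152 -255.21499343   16.        ]
[165 160  34  35 506] [184.47826087 180.83794466] [589.02091003 222.15523474  16.        ]
[330 160  36  36 512] [344.26171875 180.61132812] [ 595.12874677 -180.85301059   16.        ]
[263 190  19  46 752] [272.10239362 212.40558511] [506.50404531   1.54909775  16.        ]
```

Run:
```python
from h import *
from scipy.spatial.transform import Rotation as Ro
s=r.state(); Q=Ro.from_quat(s['ee_rot']).as_matrix(); print(Q.round(3)); print((Q.T@(np.array([589,223,215])-s['tool_pos'])).round(1))
```

```text
[[-0.    -0.975  0.223]
 [-0.001  0.223  0.975]
 [-1.     0.    -0.001]]
[  35.  -524.5 -201.1]
```

>>> apply_moves --motion '[{"y":-32,"z":-12},{"y":-33,"z":-13},{"y":-33,"z":-13},{"y":-33,"z":-13},{"y":-33,"z":-13},{"y":-33,"z":-13},{"y":-33,"z":-13},{"y":-33,"z":-13},{"y":-33,"z":-13},{"y":-33,"z":-13},{"y":-33,"z":-12},{"y":-33,"z":-12},{"y":-33,"z":-12},{"y":-33,"z":-12},{"y":-33,"z":-12,"x":15},{"y":-31,"z":-12,"x":20},{},{}]'

```text
validation failed for argument at $.mo...
```

Run:
```python
from h import *
s,im=save('wrist','w1'); print({k:np.round(v,3).tolist() for k,v in s.items()})
```

```text
{'time_s': 0.15, 'joint_positions': [1.279, 0.3, 1.521, 0.0, 1.321, -0.067], 'qvel': [0.001, -0.001, -0.003, 0.0, -0.001, 0.001], 'joint_torque': [0.001, -54.366, -36.189, -0.0, 0.003, 0.0], 'tool_pos': [122.557, 535.998, 249.872], 'ee_rot': [-0.441, 0.553, 0.441, 0.553], 'wrist_force': [0.397, 0.383, -0.304], 'wrist_torque': [0.024, 0.022, 0.016], 'finger_gap': 1.003}
```

View pics/w1.png

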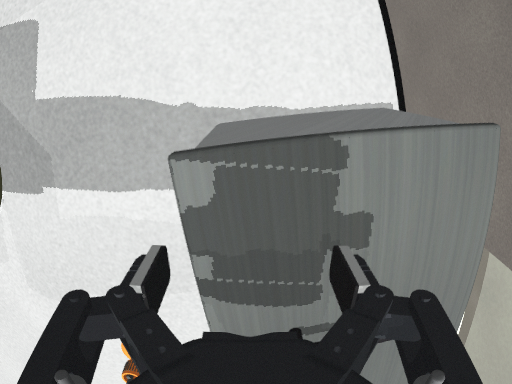

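The call was refused, probably because of the empty rows. I'll resend it with explicit zeros and rise first, since the grey box is below.

>>> apply_moves --motion '[{"x":-20,"y":0,"z":0},{"x":-20,"y":-20,"z":-6},{"x":0,"y":-33,"z":-13},{"x":0,"y":-33,"z":-13},{"x":0,"y":-33,"z":-13},{"x":0,"y":-33,"z":-13},{"x":0,"y":-33,"z":-13},{"x":0,"y":-33,"z":-13},{"x":0,"y":-33,"z":-13},{"x":0,"y":-33,"z":-13},{"x":0,"y":-33,"z":-13},{"x":0,"y":-33,"z":-13},{"x":0,"y":-33,"z":-13},{"x":10,"y":-33,"z":-13},{"x":15,"y":-33,"z":-13},{"x":25,"y":-33,"z":-13},{"x":25,"y":-33,"z":-13},{"x":0,"y":-10,"z":0},{"x":0,"y":0,"z":0},{"x":0,"y":0,"z":0}]'

```text
validation failed for argument at $.mo...
```

Run:
```python
from h import *
s,im=save('wrist','w2'); print({k:np.round(v,3).tolist() for k,v in s.items()})
```

```text
{'time_s': 0.2, 'joint_positions': [1.279, 0.3, 1.521, 0.0, 1.321, -0.067], 'qvel': [-0.0, -0.001, -0.001, 0.001, 0.0, 0.001], 'joint_torque': [0.0, -54.319, -36.162, -0.0, 0.003, 0.0], 'tool_pos': [122.577, 536.046, 249.934], 'ee_rot': [-0.441, 0.553, 0.441, 0.553], 'wrist_force': [1.045, 0.526, -0.021], 'wrist_torque': [0.001, -0.023, 0.004], 'finger_gap': 0.996}
```

View pics/w2.png

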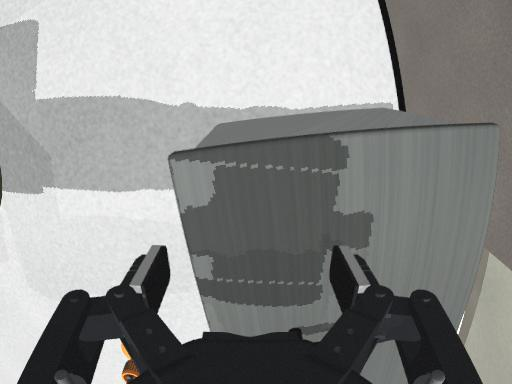

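Refused again, so the cause is probably missing keys. I'll try full six-key rows, with only small ones first.

>>> apply_moves --motion '[{"x":-20,"y":0,"z":0,"wx":0,"wy":0,"wz":0},{"x":-20,"y":0,"z":0,"wx":0,"wy":0,"wz":0}]'

```text
time_s: 0.42
tool_pos: [122.5, 535.8, 289.9]
ee_rot: [-0.441, 0.554, 0.44, 0.552]
wrist_force: [0.0, 0.9, 0.1]
finger_gap: 1.004
```

>>> apply_moves --motion '[{"x":0,"y":-30,"z":-11,"wx":0,"wy":0,"wz":0},{"x":0,"y":-30,"z":-12,"wx":0,"wy":0,"wz":0},{"x":0,"y":-30,"z":-12,"wx":0,"wy":0,"wz":0},{"x":0,"y":-30,"z":-12,"wx":0,"wy":0,"wz":0},{"x":0,"y":-30,"z":-12,"wx":0,"wy":0,"wz":0},{"x":0,"y":-30,"z":-12,"wx":0,"wy":0,"wz":0},{"x":0,"y":-30,"z":-12,"wx":0,"wy":0,"wz":0},{"x":0,"y":-30,"z":-12,"wx":0,"wy":0,"wz":0},{"x":0,"y":-30,"z":-12,"wx":0,"wy":0,"wz":0},{"x":0,"y":-30,"z":-12,"wx":0,"wy":0,"wz":0},{"x":0,"y":-30,"z":-12,"wx":0,"wy":0,"wz":0},{"x":0,"y":-30,"z":-12,"wx":0,"wy":0,"wz":0},{"x":10,"y":-30,"z":-12,"wx":0,"wy":0,"wz":0},{"x":15,"y":-30,"z":-12,"wx":0,"wy":0,"wz":0},{"x":15,"y":-30,"z":-12,"wx":0,"wy":0,"wz":0},{"x":15,"y":-30,"z":-12,"wx":0,"wy":0,"wz":0},{"x":20,"y":-30,"z":-10,"wx":0,"wy":0,"wz":0},{"x":0,"y":-14,"z":0,"wx":0,"wy":0,"wz":0},{"x":0,"y":0,"z":0,"wx":0,"wy":0,"wz":0}]'

```text
time_s: 2.0
tool_pos: [590.3, 221.5, 213.2]
ee_rot: [-0.44, 0.554, 0.44, 0.553]
wrist_force: [-0.6, 0.5, -0.3]
finger_gap: 0.996
```

Run:
```python
from h import *
s,im=save('wrist','w2'); print({k:np.round(v,3).tolist() for k,v in s.items()})
```

```text
{'time_s': 2.0, 'joint_positions': [0.301, 0.51, 1.315, -0.0, 1.319, -1.042], 'qvel': [0.046, -0.064, 0.04, 0.007, -0.005, 0.027], 'joint_torque': [-1.596, -62.857, -36.21, -0.062, 0.035, -0.377], 'tool_pos': [590.287, 221.528, 213.223], 'ee_rot': [-0.44, 0.554, 0.44, 0.553], 'wrist_force': [-0.641, 0.477, -0.296], 'wrist_torque': [0.013, -0.007, 0.027], 'finger_gap': 0.996}
```

View pics/w2.png

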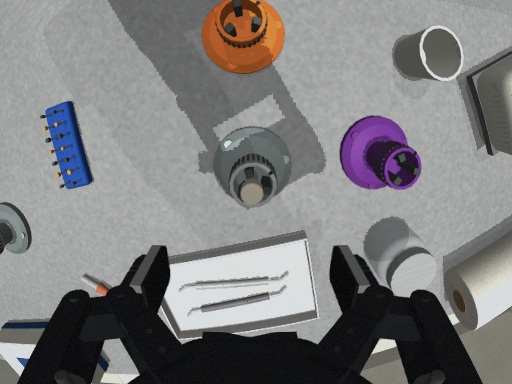

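The wrist view shows the stone chuck ahead at about (252,180), orange above at (240,25), purple to the right at (385,155), and the empty chuck at the left edge. I'll enlarge it to measure the ring and the wheel.

Run:
```python
from h import *
s,im=load('w2'); c=im['color'][115:215,202:302]; cv2.imwrite('pics/c2.png',cv2.resize(c,(600,600),interpolation=cv2.INTER_CUBIC))
```

```text
(no output)
```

View pics/c2.png

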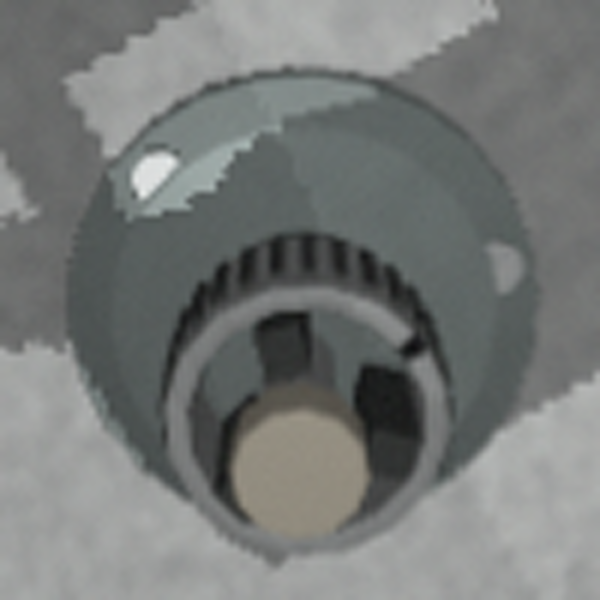

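Run:
```python
from h import *
s,W=load('w2');_,S=load('scene0');_,T=load('top0')
rr=ray_w(s,W,252.9,184.4); rw=ray_w(s,W,251.6,193.3)
print('ring',onz(rr,80),'wheel',onz(rw,103))
print(tri([ray(S,323.4,251),ray(T,177,172.6),rr])); print(tri([ray(T,177,172.6),rr]));print(tri([ray(S,323.4,251),rr]))
print(tri([ray(S,325,242),ray(T,175.8,169.6),rw]))
```

```text
ring [590.65867767 224.47134041  80.        ] wheel [590.73349167 223.08807524 103.        ]
(array([590.9989608 , 224.04343672,  73.26890451]), [np.float64(0.41892522941176696), np.float64(1.8599544618658101), np.float64(1.716003269186524)])
(array([589.74406775, 223.57984699,  78.08926846]), [np.float64(1.6561842778600042), np.float64(1.6561842778599658)])
(array([592.31349152, 224.33740808,  74.78343168]), [np.float64(0.188191166987842), np.float64(0.18819116698794)])
(array([591.60696254, 222.93146496,  98.97154336]), [np.float64(0.9803856123960226), np.float64(0.9324062034224861), np.float64(0.520528467743832)])
```

>>> apply_moves --motion '[{"x":20,"y":0,"z":2.5,"wx":0,"wy":0,"wz":0},{"x":30,"y":0.3,"z":0,"wx":0,"wy":0,"wz":0},{"x":20,"y":0,"z":0,"wx":0,"wy":0,"wz":0},{"x":0,"y":0,"z":0,"wx":0,"wy":0,"wz":0},{"x":0,"y":0,"z":0,"wx":0,"wy":0,"wz":0}]'

```text
time_s: 2.47
tool_pos: [588.3, 226.4, 145.7]
ee_rot: [-0.441, 0.553, 0.441, 0.553]
wrist_force: [-1.1, -0.2, 0.7]
finger_gap: 1.001
```

Run:
```python
from h import *
s,im=save('wrist','w3'); print({k:np.round(v,3).tolist() for k,v in s.items()})
cv2.imwrite('pics/c3.png',cv2.resize(im['color'][134:334,152:352],(600,600),interpolation=cv2.INTER_CUBIC))
```

```text
{'time_s': 2.467, 'joint_positions': [0.309, 0.573, 1.383, 0.0, 1.186, -1.037], 'qvel': [-0.005, -0.031, -0.041, 0.001, 0.009, -0.0], 'joint_torque': [-0.022, -63.625, -31.386, 0.0, -0.268, 0.006], 'tool_pos': [588.298, 226.423, 145.667], 'ee_rot': [-0.441, 0.553, 0.441, 0.553], 'wrist_force': [-1.076, -0.156, 0.672], 'wrist_torque': [-0.066, 0.065, -0.037], 'finger_gap': 1.001}
```

View pics/c3.png

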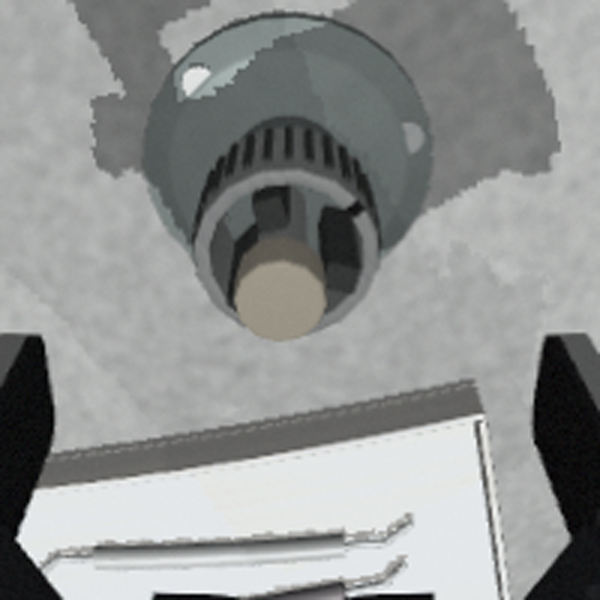

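Run:
```python
from h import *
s,W=load('w3');s2,W2=load('w2');_,S=load('scene0');_,T=load('top0')
rr=ray_w(s,W,247.2,218); rw=ray_w(s,W,245,233.5);r2=ray_w(s2,W2,252.9,184.4);w2=ray_w(s2,W2,251.6,193.3)
print('ring',onz(rr,80),'wheel',onz(rw,103))
print(tri([ray(S,323.4,251),ray(T,177,172.6),rr])); print(tri([ray(T,177,172.6),rr]));print(tri([r2,rr]))
print(tri([ray(S,325,242),ray(T,175.8,169.6),rw]), tri([w2,rw]))
from scipy.spatial.transform import Rotation as Ro
Q=Ro.from_quat(s['ee_rot']).as_matrix();print(Q.T@(np.array([590.5,223.8,67])-s['tool_pos']))
```

```text
ring [590.50432825 224.21626399  80.        ] wheel [590.50428145 222.93921091 103.        ]
(array([591.14988722, 223.86735749,  74.02555401]), [np.float64(0.7747480745888166), np.float64(2.1282529456302113), np.float64(1.8405804735773497)])
(array([588.9621273 , 223.33043033,  80.65187941]), [np.float64(1.5229642299323571), np.float64(1.522964229932142)])
(array([590.71849382, 224.31295667,  79.64104651]), [np.float64(0.14638608004987713), np.float64(0.14638608004996517)])
(array([591.69236185, 222.81440938,  99.3421913 ]), [np.float64(1.107371205303106), np.float64(0.9562894841258629), np.float64(0.6659249399512884)]) (array([591.02633774, 222.91544227, 102.04578491]), [np.float64(0.10983321304905994), np.float64(0.10983321304910158)])
[78.66558651 -2.78385909 -2.04000483]
```

Two wrist places give ring z 79.6, wheel top z 102, and axis (590.5, 224.2), which agree with the text. Now I'll descend with the gripper open.

>>> apply_moves --motion '[{"x":0,"y":-2.8,"z":-1.8,"wx":0,"wy":0,"wz":0},{"x":18,"y":0,"z":0,"wx":0,"wy":0,"wz":0},{"x":20,"y":0,"z":0,"wx":0,"wy":0,"wz":0},{"x":20,"y":0,"z":0,"wx":0,"wy":0,"wz":0},{"x":20,"y":0,"z":0,"wx":0,"wy":0,"wz":0},{"x":0,"y":0,"z":0,"wx":0,"wy":0,"wz":0},{"x":0,"y":0,"z":0,"wx":0,"wy":0,"wz":0},{"x":0,"y":0,"z":0,"wx":0,"wy":0,"wz":0}]'

```text
time_s: 3.18
tool_pos: [592.2, 223.8, 69.5]
ee_rot: [-0.441, 0.552, 0.44, 0.554]
wrist_force: [0.8, -0.6, 0.6]
finger_gap: 1.002
```

Run:
```python
from h import *
s,im=save('wrist','w4'); print({k:np.round(v,3).tolist() for k,v in s.items()})
```

```text
{'time_s': 3.183, 'joint_positions': [0.303, 0.671, 1.421, -0.0, 1.047, -1.043], 'qvel': [0.0, -0.009, 0.001, 0.0, -0.002, -0.001], 'joint_torque': [-0.025, -67.625, -30.398, -0.001, -0.003, -0.002], 'tool_pos': [592.157, 223.785, 69.49], 'ee_rot': [-0.441, 0.552, 0.44, 0.554], 'wrist_force': [0.803, -0.61, 0.584], 'wrist_torque': [0.002, 0.017, 0.026], 'finger_gap': 1.002}
```

View pics/w4.png

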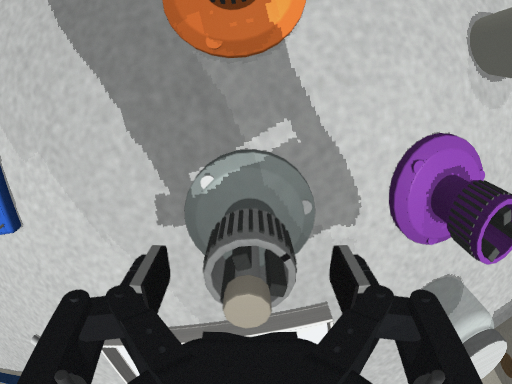

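The sleeve (mouth at ~(250,270)) is midway between the open pads, with the stone upright between them. I'll trim the position slightly and close softly first.

>>> apply_moves --motion '[{"x":2,"y":1.6,"z":0,"wx":0,"wy":0,"wz":0},{"x":0,"y":0,"z":0,"wx":0,"wy":0,"wz":0},{"x":0,"y":0,"z":0,"wx":0,"wy":0,"wz":0}]'

```text
time_s: 3.48
tool_pos: [589.7, 224.0, 65.9]
ee_rot: [-0.441, 0.553, 0.441, 0.553]
wrist_force: [0.0, 0.1, 0.2]
finger_gap: 1.0
```

>>> apply_moves --motion '[{"x":0,"y":0,"z":0,"wx":0,"wy":0,"wz":0},{"x":0,"y":0,"z":0,"wx":0,"wy":0,"wz":0},{"x":0,"y":0,"z":0,"wx":0,"wy":0,"wz":0},{"x":0,"y":0,"z":0,"wx":0,"wy":0,"wz":0},{"x":0,"y":0,"z":0,"wx":0,"wy":0,"wz":0},{"x":0,"y":0,"z":0,"wx":0,"wy":0,"wz":0},{"x":0,"y":0,"z":0,"wx":0,"wy":0,"wz":0},{"x":0,"y":0,"z":0,"wx":0,"wy":0,"wz":0}]' --jaw 0 --force 30

```text
time_s: 4.15
tool_pos: [589.8, 224.3, 65.6]
ee_rot: [-0.441, 0.553, 0.441, 0.553]
wrist_force: [-0.2, 5.0, 3.5]
finger_gap: 0.497
```

Run:
```python
from h import *
s,im=save('wrist','w5'); print({k:np.round(v,3).tolist() for k,v in s.items()})
```

```text
{'time_s': 4.15, 'joint_positions': [0.305, 0.673, 1.428, 0.001, 1.04, -1.041], 'qvel': [0.0, 0.001, 0.002, 0.001, -0.0, 0.002], 'joint_torque': [-3.226, -67.286, -29.291, -1.064, 0.401, -0.011], 'tool_pos': [589.79, 224.32, 65.587], 'ee_rot': [-0.441, 0.553, 0.441, 0.553], 'wrist_force': [-0.152, 4.995, 3.539], 'wrist_torque': [0.878, -0.043, -0.087], 'finger_gap': 0.497}
```

View pics/w5.png

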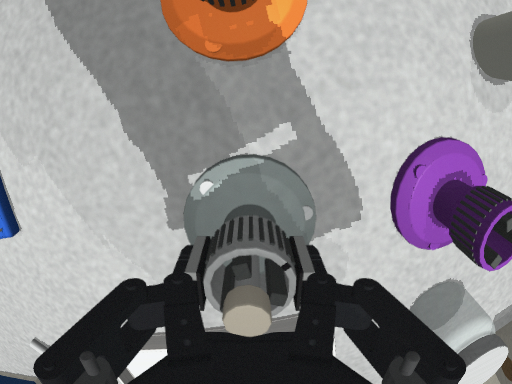

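Gripped: the opening of 0.497 is about 42 mm and the wrist force is small. Next I'll firm the grip and turn clockwise, which is +wx since the tool's x points down.

>>> apply_moves --motion '[{"x":0,"y":0,"z":0.2,"wx":0,"wy":0,"wz":0},{"x":0,"y":0,"z":0,"wx":0,"wy":0,"wz":0},{"x":0,"y":0,"z":0,"wx":0.1,"wy":0,"wz":0},{"x":0,"y":0,"z":0,"wx":0.1,"wy":0,"wz":0},{"x":0,"y":0,"z":0,"wx":0.1,"wy":0,"wz":0},{"x":0,"y":0,"z":0,"wx":0.1,"wy":0,"wz":0},{"x":0,"y":0,"z":0,"wx":0,"wy":0,"wz":0},{"x":0,"y":0,"z":0,"wx":0,"wy":0,"wz":0}]' --jaw 0 --force 90

```text
time_s: 4.87
tool_pos: [590.1, 224.9, 65.9]
ee_rot: [-0.322, 0.629, 0.322, 0.63]
wrist_force: [0.4, 8.8, 3.0]
finger_gap: 0.485
```

Run:
```python
from h import *
s,im=save('wrist','w6'); print({k:np.round(v,3).tolist() for k,v in s.items()})
```

```text
{'time_s': 4.867, 'joint_positions': [0.306, 0.673, 1.427, 0.001, 1.04, -0.64], 'qvel': [-0.001, 0.001, -0.001, -0.001, -0.002, -0.019], 'joint_torque': [-4.406, -66.815, -28.264, -1.494, 0.782, 0.377], 'tool_pos': [590.063, 224.888, 65.872], 'ee_rot': [-0.322, 0.629, 0.322, 0.63], 'wrist_force': [0.391, 8.81, 3.02], 'wrist_torque': [1.203, -0.154, -0.078], 'finger_gap': 0.485}
```

View pics/w6.png

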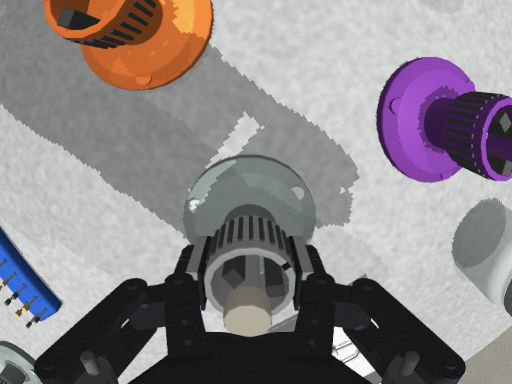

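The sleeve notch stays at (288,266) between the pads while the background rotates, so the sleeve is turning with the gripper. Continuing.

>>> apply_moves --motion '[{"x":0,"y":0,"z":0.5,"wx":0.1,"wy":0,"wz":0},{"x":0,"y":0,"z":0,"wx":0.1,"wy":0,"wz":0},{"x":0,"y":0,"z":0,"wx":0.1,"wy":0,"wz":0},{"x":0,"y":0,"z":0,"wx":0,"wy":0,"wz":0}]'

```text
time_s: 5.25
tool_pos: [590.4, 225.3, 65.9]
ee_rot: [-0.222, 0.671, 0.223, 0.672]
wrist_force: [1.9, 7.6, 3.6]
finger_gap: 0.489
```

Run:
```python
from h import *
s=r.state(); print(s['time_s'],s['joint_positions'][5],s['joint_torque'],s['wrist_force'],s['wrist_torque'],s['finger_gap'])
```

```text
5.25 -0.33392136344179607 [ -4.10034075 -66.89090967 -28.1868875   -1.3828323    0.81529912
   2.11395353] [1.86836497 7.5986737  3.56328573] [ 1.17322877 -0.25174409 -0.10913712] 0.4888988112072174
```

>>> apply_moves --motion '[{"x":0,"y":0,"z":0,"wx":0.1,"wy":0,"wz":0},{"x":0,"y":0,"z":0,"wx":0,"wy":0,"wz":0}]'

```text
time_s: 5.42
tool_pos: [590.5, 225.3, 65.9]
ee_rot: [-0.189, 0.681, 0.189, 0.682]
wrist_force: [3.3, 8.5, 2.6]
finger_gap: 0.488
```

Run:
```python
from h import *
s=r.state(); print(s['time_s'],s['joint_positions'][5],s['joint_torque'],s['wrist_force'],s['wrist_torque'],s['finger_gap'])
```

```text
5.4167 -0.23466809735428343 [ -4.33929384 -67.22533464 -27.78316319  -1.41809978   1.13267686
   1.73583638] [3.30483551 8.46268182 2.64485616] [ 1.32469045e+00 -3.58125886e-01 -8.49060965e-04] 0.48821249966331814
```

>>> apply_moves --motion '[{"x":0,"y":0,"z":0,"wx":0.06,"wy":0,"wz":0},{"x":0,"y":0,"z":0,"wx":0,"wy":0,"wz":0},{"x":0,"y":0,"z":0,"wx":0,"wy":0,"wz":0}]'

```text
time_s: 5.67
tool_pos: [590.6, 225.4, 65.9]
ee_rot: [-0.17, 0.685, 0.17, 0.687]
wrist_force: [3.7, 9.6, 1.5]
finger_gap: 0.486
```

Run:
```python
from h import *
s=r.state(); print(s['time_s'],s['joint_positions'][5],s['joint_torque'],s['wrist_force'],s['wrist_torque'],s['finger_gap'])
```

```text
5.6667 -0.1800728910291137 [ -4.47203502 -67.44988203 -27.55397201  -1.44135553   1.34230245
   0.27010689] [3.68078226 9.59349849 1.47030398] [ 1.37561757 -0.52586044  0.03525003] 0.48589824905363865
```

>>> apply_moves --motion '[{"x":0,"y":0,"z":0,"wx":0.06,"wy":0,"wz":0},{"x":0,"y":0,"z":0,"wx":0,"wy":0,"wz":0},{"x":0,"y":0,"z":0,"wx":0,"wy":0,"wz":0}]'

```text
time_s: 5.92
tool_pos: [590.7, 225.4, 65.9]
ee_rot: [-0.149, 0.69, 0.15, 0.692]
wrist_force: [4.0, 10.2, 1.3]
finger_gap: 0.487
```

Run:
```python
from h import *
s,im=save('wrist','w7'); print(s['time_s'],s['joint_positions'][5],s['joint_torque'],s['wrist_force'],s['wrist_torque'],s['finger_gap'])
cv2.imwrite('pics/c7.png',cv2.resize(im['color'][194:344,174:324],(600,600),interpolation=cv2.INTER_CUBIC))
```

```text
5.9167 -0.12014505733562804 [ -4.55860823 -67.64877319 -27.30901659  -1.43973738   1.53543558
   0.31473247] [ 3.97876049 10.21556791  1.33927477] [ 1.42902052 -0.60758676  0.05438679] 0.48749673785084996
```

View pics/c7.png

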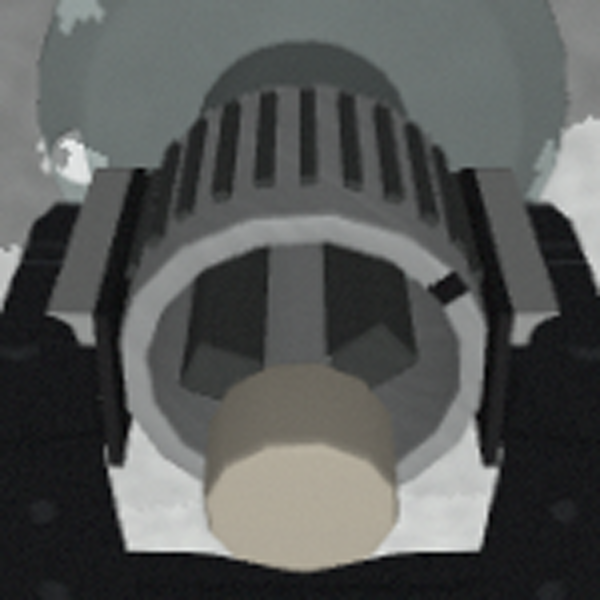

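The sleeve is still following, with 0.92 rad turned so far and the stone upright. I'll continue in small steps, watching the torque and tracking error.

>>> apply_moves --motion '[{"x":0,"y":0,"z":0,"wx":0.05,"wy":0,"wz":0},{"x":0,"y":0,"z":0,"wx":0,"wy":0,"wz":0},{"x":0,"y":0,"z":0,"wx":0,"wy":0,"wz":0},{"x":0,"y":0,"z":0,"wx":0,"wy":0,"wz":0}]'

```text
time_s: 6.3
tool_pos: [590.7, 225.5, 65.9]
ee_rot: [-0.133, 0.693, 0.133, 0.696]
wrist_force: [5.3, 9.1, 0.1]
finger_gap: 0.483
```

Run:
```python
from h import *
s=r.state(); print(s['time_s'],s['joint_positions'][5],s['joint_torque'],s['wrist_force'],s['wrist_torque'],s['finger_gap'])
```

```text
6.3 -0.07233508016320396 [ -5.86793706 -67.8143692  -27.08329976  -0.43198854   1.71629146
   1.84416387] [5.26273079 9.14958862 0.09476201] [ 1.33241505 -0.83226003  1.86951322] 0.4826040226125275
```

>>> apply_moves --motion '[{"x":0,"y":0,"z":0,"wx":0.05,"wy":0,"wz":0},{"x":0,"y":0,"z":0,"wx":0,"wy":0,"wz":0},{"x":0,"y":0,"z":0,"wx":0,"wy":0,"wz":0},{"x":0,"y":0,"z":0,"wx":0,"wy":0,"wz":0}]' --force 110

```text
time_s: 6.63
tool_pos: [591.0, 224.8, 66.0]
ee_rot: [-0.117, 0.696, 0.116, 0.699]
wrist_force: [6.2, 3.8, 0.8]
finger_gap: 0.485
```

Run:
```python
from h import *
s,im=save('wrist','w8'); print(s['time_s'],s['joint_positions'][5],s['joint_torque'],s['wrist_force'],s['wrist_torque'],s['finger_gap'])
cv2.imwrite('pics/c8.png',cv2.resize(im['color'][194:344,174:324],(600,600),interpolation=cv2.INTER_CUBIC))
```

```text
6.6333 -0.02407164339216275 [ -4.24564451 -67.37193346 -26.8092227    1.59607496   1.77466471
   3.57899956] [6.20552141 3.83036163 0.81176912] [ 0.42834196 -1.10713645  3.53513569] 0.4847847485827791
```

View pics/c8.png

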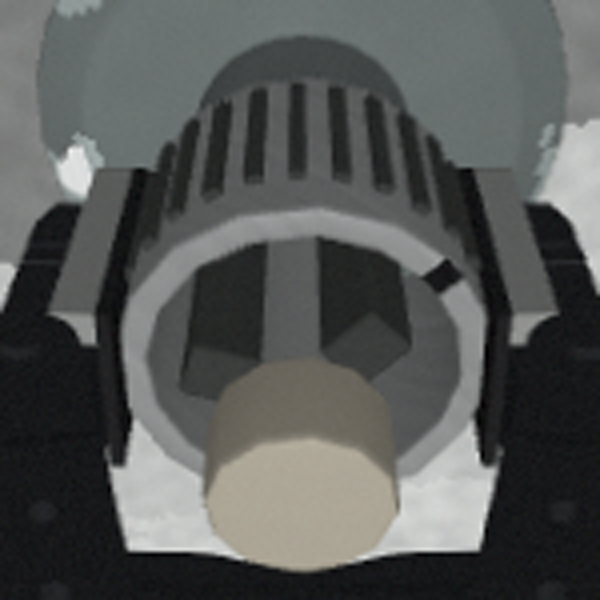

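Torque jumped from 0.05 to 3.5 N·m and the notch slipped slightly in the pads, from (448,288) to (442,277) in the crop. That suggests the hard stop. One more small step will confirm it.

>>> apply_moves --motion '[{"x":0,"y":0,"z":0,"wx":0.05,"wy":0,"wz":0},{"x":0,"y":0,"z":0,"wx":0,"wy":0,"wz":0},{"x":0,"y":0,"z":0,"wx":0,"wy":0,"wz":0},{"x":0,"y":0,"z":0,"wx":0,"wy":0,"wz":0}]'

```text
time_s: 7.02
tool_pos: [590.6, 226.4, 66.1]
ee_rot: [-0.097, 0.699, 0.098, 0.702]
wrist_force: [4.0, 16.7, 1.0]
finger_gap: 0.485
```

Run:
```python
from h import *
s,im=save('wrist','w9'); print(s['time_s'],s['joint_positions'][5],s['joint_torque'],s['wrist_force'],s['wrist_torque'],s['finger_gap'])
cv2.imwrite('pics/c9.png',cv2.resize(im['color'][194:344,174:324],(600,600),interpolation=cv2.INTER_CUBIC))
```

```text
7.0167 0.029470988706966544 [ -8.84178936 -67.28969336 -26.40409112  -2.8557837    1.89824805
   0.11685104] [ 3.99383322 16.67709602  1.02214729] [ 2.58827764 -0.45686581  0.07807168] 0.4853956044258621
```

View pics/c9.png

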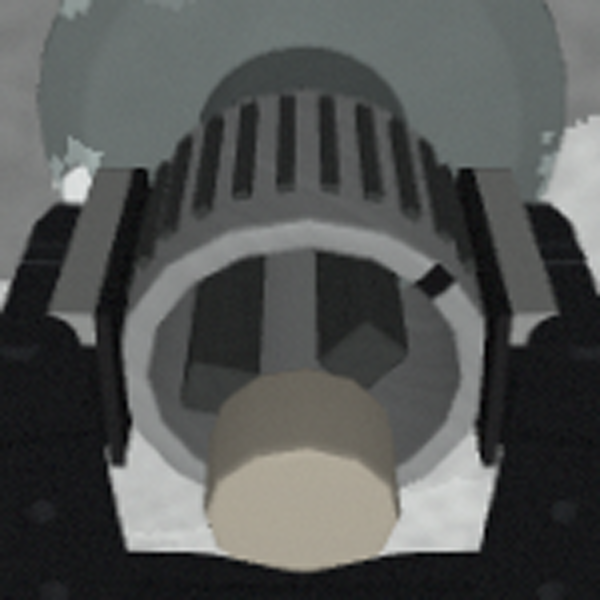

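The notch slipped again, to (433,282), so the sleeve is at its stop. Now I'll open, rise and inspect.

>>> apply_moves --motion '[{"x":0,"y":0,"z":0,"wx":0,"wy":0,"wz":0},{"x":0,"y":0,"z":0,"wx":0,"wy":0,"wz":0},{"x":0,"y":0,"z":0,"wx":0,"wy":0,"wz":0},{"x":0,"y":0,"z":0,"wx":0,"wy":0,"wz":0},{"x":0,"y":0,"z":0,"wx":0,"wy":0,"wz":0},{"x":0,"y":0,"z":0,"wx":0,"wy":0,"wz":0},{"x":0,"y":0,"z":0,"wx":0,"wy":0,"wz":0},{"x":0,"y":0,"z":0,"wx":0,"wy":0,"wz":0}]' --jaw 1

```text
time_s: 7.73
tool_pos: [590.0, 224.4, 65.3]
ee_rot: [-0.097, 0.7, 0.097, 0.7]
wrist_force: [-0.3, -0.6, 0.1]
finger_gap: 1.0
```

>>> apply_moves --motion '[{"x":-15,"y":0,"z":0,"wx":0,"wy":0,"wz":0},{"x":-20,"y":0,"z":0,"wx":0,"wy":0,"wz":0},{"x":-20,"y":0,"z":0,"wx":0,"wy":0,"wz":0},{"x":-25,"y":0,"z":0,"wx":0,"wy":0,"wz":0},{"x":0,"y":0,"z":0,"wx":0,"wy":0,"wz":0},{"x":0,"y":0,"z":0,"wx":0,"wy":0,"wz":0},{"x":0,"y":0,"z":0,"wx":0,"wy":0,"wz":0},{"x":0,"y":0,"z":0,"wx":0,"wy":0,"wz":0}]'

```text
time_s: 8.4
tool_pos: [589.5, 224.4, 144.1]
ee_rot: [-0.097, 0.701, 0.097, 0.7]
wrist_force: [0.8, -0.5, -0.5]
finger_gap: 1.005
```

Run:
```python
from h import *
s,im=save('wrist','w10'); print({k:np.round(v,3).tolist() for k,v in s.items()})
a=cv2.resize(im['color'][134:264,180:310],(400,400),interpolation=cv2.INTER_CUBIC)
s3,i3=load('w3'); b=cv2.resize(i3['color'][134:264,180:310],(400,400),interpolation=cv2.INTER_CUBIC)
cv2.imwrite('pics/c10.png',np.hstack([b,a]))
```

```text
{'time_s': 8.4, 'joint_positions': [0.306, 0.577, 1.382, -0.0, 1.185, 0.03], 'qvel': [0.002, 0.004, -0.001, 0.0, 0.002, 0.001], 'joint_torque': [0.013, -68.521, -34.539, -0.0, 0.0, -0.0], 'tool_pos': [589.538, 224.358, 144.068], 'ee_rot': [-0.097, 0.701, 0.097, 0.7], 'wrist_force': [0.789, -0.506, -0.492], 'wrist_torque': [-0.071, 0.01, 0.0], 'finger_gap': 1.005}
```

View pics/c10.png

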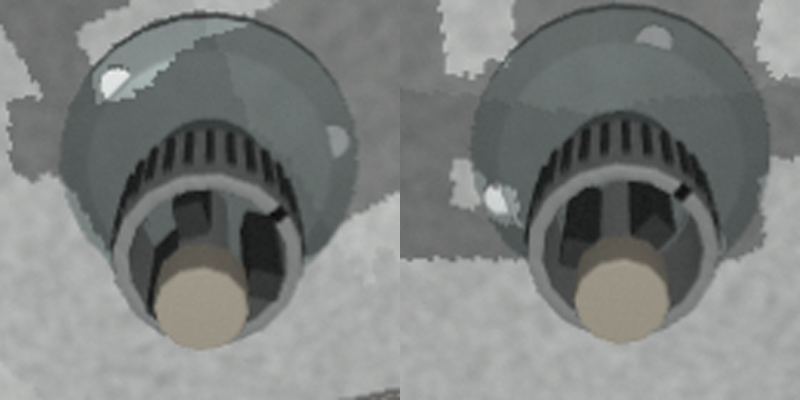

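Run:
```python
from h import *
f=130/400
def px(x,y): return 180+(x+.5)*f-.5,134+(y+.5)*f-.5
for t,notch,ring,wheel in (('w3',(279,213),(208,257),(202,306)),('w10',(283,193),(222,253),(221.5,301))):
    s,im=load(t); g=lambda p,z: onz(ray_w(s,im,*px(*p)),z)
    n,c,w=g(notch,80),g(ring,80),g(wheel,103); A=np.array([590.5,224.2])
    d=n[:2]-A; print(t,n.round(1),c.round(1),w.round(1),'ang',np.arctan2(d[1],d[0]),np.hypot(*d))
```

```text
w3 [583.  242.3  80. ] [589.9 224.4  80. ] [590.3 223.2 103. ] ang 1.965282492418394 19.587702769420694
w10 [599.9 241.8  80. ] [591.  224.4  80. ] [590.8 223.9 103. ] ang 1.0792324167176908 19.99667860708852
```

The notch turned 0.886 rad net, and it rebounded about 0.08 from the peak under grip, which matches 1.1 → 1.02. I'll retreat and take a final check from the fixed cameras.

>>> apply_moves --motion '[{"x":-30,"y":0,"z":0,"wx":0,"wy":0,"wz":0},{"x":-30,"y":0,"z":0,"wx":0,"wy":0,"wz":0},{"x":-30,"y":30,"z":0,"wx":0,"wy":0,"wz":0},{"x":-20,"y":35,"z":0,"wx":0,"wy":0,"wz":0},{"x":0,"y":35,"z":0,"wx":0,"wy":0,"wz":0},{"x":0,"y":35,"z":0,"wx":0,"wy":0,"wz":0},{"x":0,"y":35,"z":0,"wx":0,"wy":0,"wz":0},{"x":0,"y":0,"z":0,"wx":0,"wy":0,"wz":0},{"x":0,"y":0,"z":0,"wx":0,"wy":0,"wz":0},{"x":0,"y":0,"z":0,"wx":0,"wy":0,"wz":0}]'

```text
time_s: 9.28
tool_pos: [543.9, 387.1, 253.9]
ee_rot: [-0.098, 0.701, 0.097, 0.7]
wrist_force: [0.1, 0.1, -0.1]
finger_gap: 0.995
```

Run:
```python
from h import *
_,S=save('scene','s11');_,T=save('top','t11')
a=S['color'][225:305,280:360]; b=T['color'][137:217,140:220]
cv2.imwrite('pics/c11.png',np.hstack([cv2.resize(x,(400,400),interpolation=cv2.INTER_CUBIC) for x in (a,b)]))
_,S0=load('scene0'); d=lambda I:I['color'][170:235,105:160]
cv2.imwrite('pics/c11b.png',np.hstack([cv2.resize(d(x),(330,390),interpolation=cv2.INTER_CUBIC) for x in (S0,S)]))
```

```text
(no output)
```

View pics/c11.png

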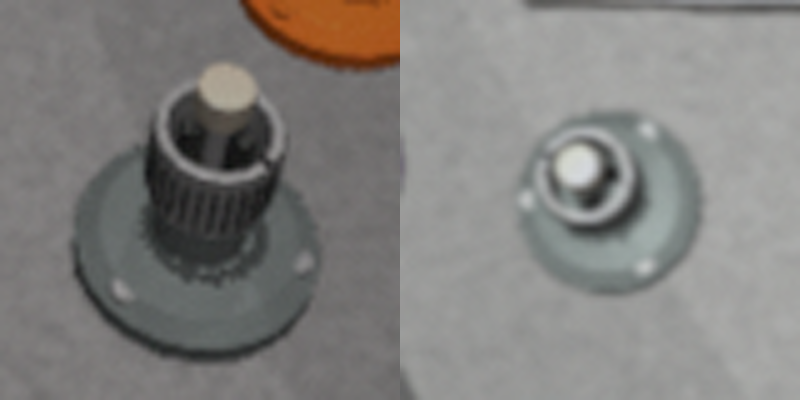

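View pics/c11b.png

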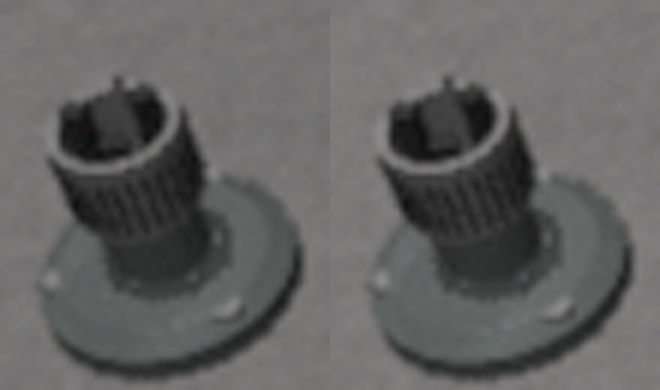

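The stone stands upright and central with the jaws in against the shank. The empty chuck looks identical before and after, and the gripper is clear of everything. Handing in.

```bash
python3 -c "
from station import r
print(r.sign_off())"
```

```text
the job is handed in; nothing more can be done
None
```

I gripped the sleeve of the chuck with the stone, turned it clockwise to its stop, released it and backed off, then handed the job in at about 9.4 s on the robot's clock.

**Turn:** Near the end the torque jumped from about 0.05 to 3.5 N·m, and the pads began to slip on the sleeve. After release, the sleeve's notch had moved 0.89 rad from its start. It had eased back about 0.08 rad from its furthest point, which matches the stated 1.1 → 1.02. I inferred the final angle this way; neither the joint value nor the jaw force on the stone could be read.

**Stone:** The last pictures show it upright. The wrist view puts its top within about 1 mm of the chuck's axis.

**Empty chuck:** It looks the same before and after.

**Arm:** The gripper was open and clear of everything. Wrist force stayed under 20 N in every reading.

**Disagreements:**
- The scene and top cameras put the sleeve's top at 71 mm and the stone's top at 98 mm. The two wrist views gave 79.6 and 102 mm, against 80 and 103 in the text, so I used the wrist values.
- The first two move calls were refused, because each row needs all six numbers. Nothing moved.

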